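# Close the split blower casing on its dowels and hold it shut

## Robot

A 6-joint arm with a two-finger parallel gripper is mounted at the origin on the work surface. World frame = base frame: x ahead of the robot, y to its left, z up, the work surface at z = 0. Lengths are in m, angles in rad, forces in N, time in s.
With the tool pointing down it reaches from about 0.375 to 0.9 m from the base axis. Payload 3.1 kg.
Tool frame: the origin (TCP) lies midway between the tips of the shut fingers; the grasp point (between the pads) lies r.grip_depth behind it (r.grip_depth is the distance from the TCP to the grasp point, in m); z points along the fingers, y is the direction in which the jaws open and shut (so a half turn about z gives the same grasp; the last joint's range is limited). The gripper opens to 87 mm and grips with 3 to 60 N. Pads are 19 mm wide; open, the fingers measure 117 mm over their backs; the gripper's body (75 mm by 190 mm) begins 51 mm behind the grasp point.
Start: joints at [-1.415, 0.527, 1.433, -0, 1.181, -0.178], TCP at [0.205, -0.59, 0.186] pointing down, gripper open.
Joint ranges: [-3.08, 3.08], [-0.75, 2.2], [0.22, 2.44], [-1.43, 4.57], [0, 2.65], [-2.85, 2.85]. Speed limits (rad/s): [2.79, 2.79, 3.14, 3.14, 3.14, 3.14].

## Interface

Orientations are given as a unit quaternion [w, x, y, z].
In Python, from bench import r gives the robot as it stands. The module is installed in compiled form; this text tells all that it offers.
- The arm moves only by the tool jog_arm, never from a script. Its argument "motion" is a list of rows, each an object of numbers: "hand": the opening, from 0 (shut) to 1 (fully open); "x", "y", "z": the shift along the tool's x, y, z in mm; "ax", "ay", "az": the turn, a rotation vector about the tool's x, y, z in rad. A call has 1 to 12 rows; each row is the pose to reach, as a shift and turn from the pose measured when the call began, along the tool's axes at that moment; what a row does not reach only later rows make up. A row lasts 1/8 s, in which the tool goes at most 62.5 mm and 10.7 degrees, less where a joint would pass 70% of its speed; a pose out of reach is approached as far as the arm can. A call with a gripper value outside its range is refused whole. The fingers move at their own pace and stop on an object; the grip force is fixed at half the most. Time passes only in rows, so rows that repeat a pose let the fingers close. It gives the time, the measured TCP pose, the force and the opening at its end, in the units of the state.
- r.observe(): the state, without advancing time (a new reading comes with each control period).
- r.grab_frame(name): name is "scene" or "side" or "wrist"; returns a dict with "color" (420x560x3 uint8, red, green, blue), "range_z" (420x560 float32, m along the optical axis (not along the pixel's ray), 0 where there is no reading), "camera_matrix" (3x3 intrinsics, pixels), "world_from_camera" (4x4, takes a point from camera to world coordinates). Camera axes: x right, y down, z forward; pixel columns grow to the right and rows downward; lengths in m; the calibration is good to about 2 mm. The wrist camera is an equidistant fisheye: a pixel r from the principal point sees the ray r / f radians off the axis. A picture is of the moment at which its call begins.
- r.close_job(): hands the job in, once; it reports no verdict.
Trained networks look in the newest picture that a camera, given by its name, has taken for a name from the list of things; names that differ only in an ending like _2 or _b are one class to them, and where a whole thing is asked for, a point or a joint stands for the part that bears it (a point fixed in the world has none). Each returns a list of dicts, best first, with "score" (0 to 1); they miss things now and then, are a little off and sometimes report something else, mostly with a low value. They report only what shows in the picture. A call takes as long as a camera call. They do not tell look-alikes from the thing itself.
- r.masks_of(camera, name): "region" (420x560 bool, what is visible of it) and "centre" ([column, row] in pixels, amid what is visible of it).
- r.tip_of(camera, name): "centre" ([column, row] in pixels: a listed point, or the origin of a listed thing).
The state is a dict: "time": time; "joint_positions": joint angles; "qd": joint speeds; "effort": joint torques, N m; "tool_pos": TCP position; "orientation": TCP orientation; "force": force on the tool from outside, world axes, zero at the start; "ft_torque": the same for the moment, N m; "grip_width": finger opening in m.
Only numpy, scipy, OpenCV 4.12 (cv2) and the standard library are available. Lean on these libraries where they do the work, as an engineer would, in place of code of your own. Each camera call takes 0.05 s, during which the arm holds its last target. There are 200 camera calls.

## Task

Fold the hinged guard of the blower right back, away from the casing, until it lies level at its stop. Then pick up the loose upper half of the casing, set it on the two dowels of the lower half with the two half spouts in line, fully home so that the joint faces meet, and press it down with about 15 N. Finish while still pressing it with the gripper: do not let go; leave the other things on the bench where they are.

Things in the scene. Friction and masses are not known exactly. Their poses are not given: they have to be found in the camera images.
- lower_face (a point): Lower half of a small grey blower casing, fixed on a dark 200 x 160 x 12 mm plate. Point: centre of its level joint face, 50 mm above the bench. x: along the line of the two dowels, y: towards the guard's hinge, z: up. A round cup, 54 mm radius, with the fan in it; dowels on ears at x = +68 and -68 mm, y = 0. Hinge posts at y = 66 to 80 mm stand 19 mm above the face.
- dowel_a (a point): Centre of the foot of the dowel at x = +68 mm of the lower half, on the joint face. Each upright steel dowel is 10 mm in diameter and stands 16 mm above the joint face; its top 6 mm taper to 4 mm diameter.
- dowel_b (a point): The same for the other dowel, at x = -68 mm of the lower half.
- lower_spout (a point): Outer end of the lower half's outlet spout (50 mm wide), mid-width, on the joint face: x 0, y -95 mm from lower_face.
- upper_block (a point): Upper half of the casing, loose, grey, about 0.4 kg, joint face down on the bench. Point: centre of the bearing block on top, to grip it by: 60 mm long (x), 22 mm wide (y), from 24 to 58 mm above the joint face, so the point is 41 mm above that face. Below it a cone (36 mm radius at 24 mm, 48 mm at 14 mm) and a flange of 54 mm radius. Home: 41 mm above lower_face, axes agreeing.
- hole_a (a point): Centre of the dowel hole at x = +68 mm, y = 0 of the upper half, on its joint face (41 mm below upper_block); belongs on dowel_a. Upright 13 mm through hole in an ear 30 x 30 x 14 mm.
- hole_b (a point): The same for the other hole, at x = -68 mm; belongs on dowel_b.
- upper_spout (a point): Outer end of the upper half's outlet spout (50 mm wide, 20 mm high), mid-width, on its joint face: x 0, y -95 mm, 41 mm below upper_block.
- guard (a joint): Angle (rad) of the guard: flat aluminium panel, 140 mm along the hinge, 130 mm from hinge to free edge, 4 mm thick, on a stiff hinge that stays where left (0.2 to 0.35 N m to move). 0: level over the lower half; 1.57: upright; 3.14: folded right back, level, beyond the hinge, at its stop. Starts at 0.9 to 1.5, leaning over the lower half.
- guard_hinge (a point): Middle of the guard's hinge axis: x 0, y +85 mm of lower_face and 25 mm above it. The axis runs along lower_face's x; the panel's mid-plane passes through it.
- guard_edge (a point): Middle of the guard's free edge, 130 mm from the hinge axis.
- cap_mid (a point): Bystander: plain grey round end cap, 96 mm across and 22 mm high, no ears and no spout; point at its centre, half-way up.
- bowl_mid (a point): Bystander: copper bowl, 110 mm across and 50 mm high; point at its centre, half-way up.
- lota_mid (a point): Bystander: brass water pot with a narrow neck, 88 mm across and 100 mm high; point at its centre, half-way up.
- mug_mid (a point): Bystander: steel mug, 72 mm across and 75 mm high; point at its centre, half-way up.
- brick_mid (a point): Bystander: piece of brick, 90 x 70 x 50 mm; point at its centre, half-way up.
- plate_mid (a point): Bystander: aluminium plate, 140 mm across and 20 mm high; point at its centre, half-way up.
- hammer_grip (a point): Bystander: hammer lying on the bench; point on its handle.
- wrench_grip (a point): Bystander: wrench lying on the bench; point on its handle.
Things that resemble listed ones, but are neither listed nor needed, are in the scene too. Leave any purple or turquoise look-alike of the part that bears upper_block alone.

How it is judged:
By the outcome, as a careful person would: the job done as asked, in the order asked, and still so for the second after the job is handed in, while the arm keeps its last pose, push and grip.
It also fails if it takes over 58 s, if anything falls off the work surface, if the arm or the gripper's body presses on something with over 40 N, if the wrist force passes 120 N, or if a joint passes its speed limit or range.

## Working session

There is one attempt and no reset: what is moved stays moved. The work goes in short steps, Python scripts to look and compute and a tool call to move; the robot and the scene stay as the last step left them, time stands still between calls to the robot, and variables do not carry over. Pictures are saved under pics/ and viewed, about 8 in all and at most 12, crops included, and the job is handed in when it is done.

Besides the shell and the picture viewer there is one more tool, called after "Emit:" as name([rows], argument=value, ...), one row to a line, values as JSON. jog_arm: Moves the arm, as the interface text tells. Its arguments: {"type":"object","properties":{"motion":{"type":"array","items":{"type":"object","properties":{"hand":{"type":"number"},"x":{"type":"number"},"y":{"type":"number"},"z":{"type":"number"},"ax":{"type":"number"},"ay":{"type":"number"},"az":{"type":"number"}}}}},"required":["motion"]}

```bash
mkdir -p pics; cat > h.py <<'E'
from bench import r
import numpy as np, cv2
from scipy.spatial.transform import Rotation as R
def save(f,n): cv2.imwrite(f'pics/{n}.png',f['color'][:,:,::-1])
def w(f,c,k=2):
    u,v=int(round(c[0])),int(round(c[1])); p=f['range_z'][max(0,v-k):v+k+1,max(0,u-k):u+k+1]; p=p[p>0]
    return pt(f,c,np.median(p)) if len(p) else None
def ray(f,c,cam):
    K=f['camera_matrix']; x=(c[0]-K[0,2])/K[0,0]; y=(c[1]-K[1,2])/K[1,1]
    if cam=='wrist':
        t=np.hypot(x,y); s=np.sin(t)/t if t>1e-9 else 1; d=np.array([x*s,y*s,np.cos(t)])
    else: d=np.array([x,y,1.])
    T=f['world_from_camera']; return T[:3,3],T[:3,:3]@d
def onz(f,c,z,cam):
    o,d=ray(f,c,cam); return o+d*(z-o[2])/d[2]
def pt(f,c,d,cam='scene'):
    o,q=ray(f,c,cam); dz=q@f['world_from_camera'][:3,2]; return o+q*d/dz
def tool():
    s=r.observe(); q=s['orientation']; return np.array(s['tool_pos']),R.from_quat([q[1],q[2],q[3],q[0]])
E
cat > a.py <<'E'
from h import *
np.set_printoptions(precision=4,suppress=True)
print(r.observe(), r.grip_depth)
Z=dict(lower_face=.05,dowel_a=.05,lower_spout=.05,upper_block=.041,hole_a=0,upper_spout=0,guard_hinge=.075,guard_edge=None,cap_mid=.011,bowl_mid=.025,lota_mid=.05,mug_mid=.0375,brick_mid=.025,plate_mid=.01,hammer_grip=.01,wrench_grip=.01)
ims=[]
for cam in ['scene','side']:
    f=r.grab_frame(cam); ims.append(f['color']); print(cam,f['world_from_camera'])
    for n,z in Z.items():
        for d in r.tip_of(cam,n)[:3]:
            c=d['centre']; print(n,round(d['score'],2),np.round(c),'onz',onz(f,c,z,cam) if z is not None else '', 'depth',w(f,c))
    save(f,cam)
E
python3 a.py
```

```text
{'time': 0.0, 'joint_positions': array([-1.4155,  0.5285,  1.4339, -0.    ,  1.1814, -0.1785]), 'qd': array([ 0.0001, -0.0009,  0.0012,  0.001 ,  0.0004, -0.0004]), 'effort': array([ -0.0011, -44.005 , -17.659 ,   0.0633,   0.0582,  -0.0002]), 'tool_pos': array([ 0.2046, -0.5897,  0.1854]), 'orientation': array([-0.0011,  0.9861,  0.1661, -0.    ]), 'force': array([-0.6789, -0.1408,  0.5771]), 'ft_torque': array([-0.012 ,  0.0509,  0.0002]), 'grip_width': 0.08716158737399969} 0.0187
scene [[-0.5973  0.5596 -0.5746  1.6484]
 [ 0.802   0.4183 -0.4263  0.7883]
 [ 0.0018 -0.7154 -0.6987  1.4475]
 [ 0.      0.      0.      1.    ]]
lower_face 0.96 [324. 230.] onz [0.5221 0.1396 0.05  ] depth [0.5173 0.1368 0.044 ]
lower_face 0.23 [241. 244.] onz [ 0.7539 -0.061   0.05  ] depth [ 0.7358 -0.0782  0.0218]
dowel_a 0.81 [317. 242.] onz [0.5848 0.1511 0.05  ] depth [0.5834 0.1503 0.0481]
dowel_a 0.74 [336. 213.] onz [0.4221 0.1283 0.05  ] depth [ 0.3772  0.1042 -0.0011]
lower_spout 0.71 [261. 149.] onz [ 0.2891 -0.3402  0.05  ] depth [ 0.2425 -0.3789  0.0021]
lower_spout 0.6 [306. 220.] onz [0.
[... 4183 characters left out ...]
 0.0791]
lota_mid 0.24 [344. 297.] onz [ 0.6421 -0.4761  0.05  ] depth [ 0.6366 -0.4922  0.0695]
mug_mid 0.59 [286. 260.] onz [ 0.5049 -0.3081  0.0375] depth [ 0.5084 -0.2845  0.0134]
brick_mid 0.78 [341. 182.] onz [0.762  0.0825 0.025 ] depth [0.7575 0.0669 0.0365]
plate_mid 0.9 [303. 148.] onz [0.6636 0.3633 0.01  ] depth [0.6646 0.3689 0.0065]
hammer_grip 0.63 [250. 135.] onz [0.4512 0.4874 0.01  ] depth [0.4514 0.4901 0.0084]
hammer_grip 0.43 [260. 178.] onz [0.4654 0.1638 0.01  ] depth [0.4625 0.1236 0.0385]
hammer_grip 0.38 [283. 260.] onz [ 0.5003 -0.2806  0.01  ] depth [ 0.4998 -0.2838  0.0133]
wrench_grip 0.87 [205. 298.] onz [ 0.2621 -0.4046  0.01  ] depth [ 0.2614 -0.3984  0.0028]
```

```bash
python3 - <<'E'
import cv2
a=cv2.imread('pics/scene.png')[100:330,150:450]
b=cv2.imread('pics/side.png')[110:400,190:390]
cv2.imwrite('pics/sc2.png',cv2.resize(a,None,fx=2.6,fy=2.6,interpolation=3))
cv2.imwrite('pics/sd2.png',cv2.resize(b,None,fx=2,fy=2,interpolation=3))
E
```

```text
(no output)
```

View pics/sc2.png

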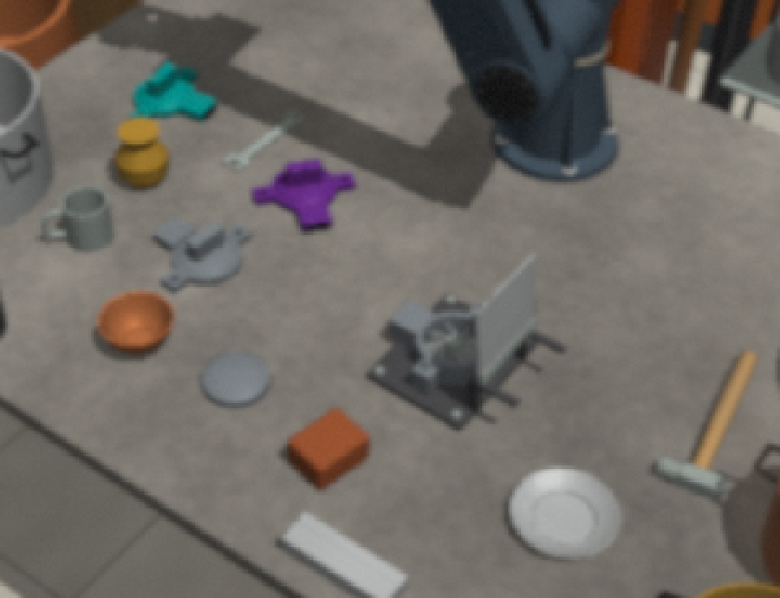

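View pics/sd2.png

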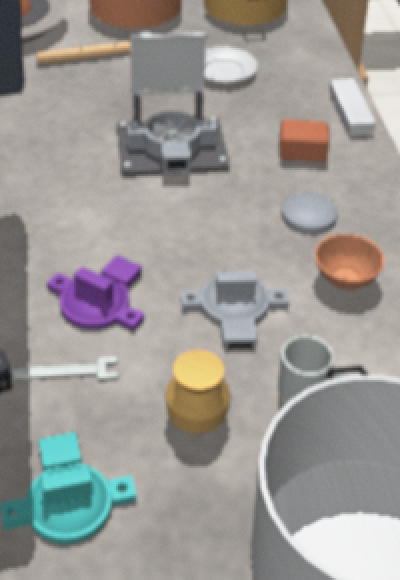

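The scene crop has three parts like the upper half: purple at (265,172), turquoise (217,135) and grey (229,191). The purple and turquoise ones are the look-alikes. The grey one has a block, two ears and a spout, so it is the target. The guard leans over the lower half with its spout towards -y. Next I measure the guard plane and both casing poses.

```bash
cat > g.py <<'E'
from h import *
np.set_printoptions(precision=4,suppress=True)
def cloud(f,m):
    v,u=np.nonzero(m&(f['range_z']>0)); return np.array([pt(f,(a,b),f['range_z'][b,a]) for a,b in zip(u,v)])
if __name__=='__main__':
  for cam in ['scene','side']:
    f=r.grab_frame(cam)
    for d in r.masks_of(cam,'guard')[:2]:
        m=cv2.erode(d['region'].astype(np.uint8),np.ones((3,3)))>0
        P=cloud(f,m); P=P[P[:,2]>.09]
        if len(P)<20: print(cam,len(P));continue
        for _ in range(3):
            c=np.median(P,0); U,S,V=np.linalg.svd(P-P.mean(0),full_matrices=False); e=(P-P.mean(0))@V[2]; P=P[abs(e)<max(.004,2*e.std())]
        n=V[2]*np.sign(-V[2][1]); print(cam,d['score'],d['centre'],len(P),'n',n,'c',P.mean(0),P.min(0),P.max(0),'ang',np.arctan2(-n[1],-n[2]))
        hi=P[P[:,2]>P[:,2].max()-.02]; print('top',hi.mean(0))
    for nm in ['lower_face','upper_block']:
        for d in r.masks_of(cam,nm)[:4]:
            P=cloud(f,d['region']); print(cam,nm,round(d['score'],2),np.round(d['centre']),np.median(P,0),np.percentile(P,3,axis=0),np.percentile(P,97,axis=0))
E
python3 g.py
```

```text
scene 0.66 [343.8, 222.0] 455 n [-0.0106 -0.9939 -0.1094] c [0.525  0.219  0.1439] [0.4562 0.2113 0.0901] [0.5916 0.2282 0.2042] ang 1.461125851483673
top [0.5252 0.2141 0.192 ]
scene lower_face 0.79 [327. 233.] [0.5426 0.1723 0.0406] [0.4364 0.0575 0.0036] [0.6168 0.2449 0.1958]
scene upper_block 0.96 [266. 174.] [ 0.3772 -0.2375  0.0196] [ 0.2975 -0.3057  0.0008] [ 0.4254 -0.1795  0.0593]
scene upper_block 0.68 [228. 193.] [ 0.5815 -0.2686  0.0189] [ 0.5006 -0.3604  0.0021] [ 0.6433 -0.2276  0.0602]
scene upper_block 0.62 [214. 139.] [ 0.3161 -0.5853  0.0205] [ 0.2391 -0.6314  0.005 ] [ 0.365  -0.5104  0.059 ]
scene upper_block 0.25 [344. 220.] [0.5224 0.2186 0.1401] [0.3663 0.1862 0.0048] [0.5887 0.2285 0.2039]
side 0.69 [274.7, 140.5] 758 n [-0.0175 -0.9939 -0.1089] c [0.5243 0.2126 0.1462] [0.4574 0.2017 0.0901] [0.5925 0.2238 0.2012] ang 1.4616928358077765
top [0.5243 0.2076 0.1906]
side lower_face 0.67 [276. 169.] [0.5212 0.1805 0.045 ] [ 0.432   0.0448 -0.0027] [0.6155 0.3191 0.1945]
side upper_block 0.86 [307. 260.] [ 0.5671 -0.2969  0.0184] [ 0.5008 -0.3745  0.0022] [ 0.6434 -0.2631  0.057 ]
side upper_block 0.68 [221. 360.] [ 0.3081 -0.6151  0.0176] [ 0.239  -0.6574  0.001 ] [ 0.3823 -0.5243  0.0576]
side upper_block 0.66 [240. 256.] [ 0.3667 -0.271   0.0173] [ 0.3014 -0.3134  0.0006] [ 0.424  -0.1928  0.0578]
```

```bash
cat > go.py <<'E'
from h import *
import sys
# go.py yaw_deg x y z [x y z ...]: tool-frame shift (mm) and turn, tool down with tool x at yaw
p,q=tool(); a=list(map(float,sys.argv[1:])); 
T=R.from_matrix(R.from_euler('z',a[0],degrees=True).as_matrix()@np.diag([1,-1,-1]))
print('at',p.round(4),'turn',(q.inv()*T).as_rotvec().round(3),'F',r.observe()['force'].round(1))
for i in range(1,len(a),3): print(a[i:i+3],q.inv().apply(np.array(a[i:i+3])-p).round(4)*1000)
E
python3 go.py -4 .522 .14 .22
```

```text
at [ 0.2048 -0.5905  0.1864] turn [-0.    -0.     0.404] F [ 0.2  0.5 -0.2]
[0.522, 0.14, 0.22] [ 539.  -586.2  -33.6]
```

Emit:
jog_arm([
  {"hand":0,"x":100,"y":-100,"z":-34,"az":0.1},
  {"hand":0,"x":539,"y":-586,"z":-34,"az":0.4},
  {"hand":0,"x":539,"y":-586,"z":-34,"az":0.4},
  {"hand":0,"x":539,"y":-586,"z":-34,"az":0.4},
  {"hand":0,"x":539,"y":-586,"z":-34,"az":0.4},
  {"hand":0,"x":539,"y":-586,"z":-34,"az":0.4},
  {"hand":0,"x":539,"y":-586,"z":-34,"az":0.4},
  {"hand":0,"x":539,"y":-586,"z":-34,"az":0.4},
  {"hand":0,"x":539,"y":-586,"z":-34,"az":0.4},
  {"hand":0,"x":539,"y":-586,"z":-34,"az":0.4},
  {"hand":0,"x":539,"y":-586,"z":-34,"az":0.4},
  {"hand":0,"x":539,"y":-586,"z":-34,"az":0.4},
])

```text
$.motion[0]: bad value
```

Emit:
jog_arm([
  {"hand":0},
])

```text
$.motion[0]: bad value
```

```bash
python3 go.py -4 .522 .14 .22
```

```text
at [ 0.2048 -0.5905  0.1864] turn [-0.    -0.     0.404] F [ 0.2  0.5 -0.2]
[0.522, 0.14, 0.22] [ 539.  -586.2  -33.6]
```

Emit:
jog_arm([
  {"hand":0.0,"x":50,"y":-50,"z":-34,"ax":0,"ay":0,"az":0.1},
])

```text
time: 2.22
tool_pos: [0.228, -0.5412, 0.2113]
orientation: [-0.001, 0.994, 0.113, -0.0]
force: [1.8, 0.8, 1.1]
grip_width: 0.0827
```

All the keys are needed in each row.

```bash
python3 go.py -4 .522 .14 .22
```

```text
at [ 0.228  -0.5412  0.2113] turn [-0.002  0.001  0.297] F [1.8 0.8 1.1]
[0.522, 0.14, 0.22] [ 439.8 -597.6   -7.6]
```

Emit:
jog_arm([
  {"hand":0,"x":440,"y":-598,"z":-8,"ax":0,"ay":0,"az":0.3},
  {"hand":0,"x":440,"y":-598,"z":-8,"ax":0,"ay":0,"az":0.3},
  {"hand":0,"x":440,"y":-598,"z":-8,"ax":0,"ay":0,"az":0.3},
  {"hand":0,"x":440,"y":-598,"z":-8,"ax":0,"ay":0,"az":0.3},
  {"hand":0,"x":440,"y":-598,"z":-8,"ax":0,"ay":0,"az":0.3},
  {"hand":0,"x":440,"y":-598,"z":-8,"ax":0,"ay":0,"az":0.3},
  {"hand":0,"x":440,"y":-598,"z":-8,"ax":0,"ay":0,"az":0.3},
  {"hand":0,"x":440,"y":-598,"z":-8,"ax":0,"ay":0,"az":0.3},
  {"hand":0,"x":440,"y":-598,"z":-8,"ax":0,"ay":0,"az":0.3},
  {"hand":0,"x":440,"y":-598,"z":-8,"ax":0,"ay":0,"az":0.3},
  {"hand":0,"x":440,"y":-598,"z":-8,"ax":0,"ay":0,"az":0.3},
  {"hand":0,"x":440,"y":-598,"z":-8,"ax":0,"ay":0,"az":0.3},
])

```text
time: 3.72
tool_pos: [0.5228, 0.1428, 0.2207]
orientation: [-0.001, 0.999, -0.036, 0.0]
force: [0.6, -0.6, 0.3]
grip_width: 0.0007
```

```bash
python3 go.py -4 .522 .165 .160  .522 .19 .16
```

```text
at [0.5228 0.1428 0.2207] turn [-0.002  0.    -0.002] F [ 0.6 -0.6  0.3]
[0.522, 0.165, 0.16] [ -2.4 -21.9  60.7]
[0.522, 0.19, 0.16] [ -4.2 -46.8  60.8]
```

Emit:
jog_arm([
  {"hand":0,"x":0,"y":-22,"z":46,"ax":0,"ay":0,"az":0},
  {"hand":0,"x":-2,"y":-35,"z":46,"ax":0,"ay":0,"az":0},
  {"hand":0,"x":-3,"y":-50,"z":46,"ax":0,"ay":0,"az":0},
  {"hand":0,"x":-4,"y":-69,"z":46,"ax":0,"ay":0,"az":0},
  {"hand":0,"x":-6,"y":-88,"z":49,"ax":0,"ay":0,"az":0},
  {"hand":0,"x":-8,"y":-112,"z":58,"ax":0,"ay":0,"az":0},
  {"hand":0,"x":-9,"y":-134,"z":74,"ax":0,"ay":0,"az":0},
  {"hand":0,"x":-10,"y":-150,"z":94,"ax":0,"ay":0,"az":0},
  {"hand":0,"x":-11,"y":-159,"z":113,"ax":0,"ay":0,"az":0},
  {"hand":0,"x":-11,"y":-163,"z":133,"ax":0,"ay":0,"az":0},
])

```text
time: 4.97
tool_pos: [0.523, 0.3068, 0.0861]
orientation: [-0.001, 0.999, -0.036, -0.001]
force: [0.5, 0.2, 0.4]
grip_width: 0.0003
```

Emit:
jog_arm([
  {"hand":0,"x":0,"y":-1,"z":8,"ax":0,"ay":0,"az":0},
  {"hand":0,"x":0,"y":-1,"z":8,"ax":0,"ay":0,"az":0},
])

```text
time: 5.22
tool_pos: [0.5223, 0.3074, 0.0768]
orientation: [-0.0, 0.999, -0.036, -0.002]
force: [-0.6, -0.5, 0.5]
grip_width: 0.0003
```

```bash
python3 - <<'E'
from g import *
for cam in ['scene','side']:
    f=r.grab_frame(cam)
    for d in r.masks_of(cam,'guard')[:1]:
        P=cloud(f,d['region']); print(cam,d['score'],d['centre'],np.percentile(P,[5,50,95],axis=0))
    save(f,'g_'+cam)
a=cv2.imread('pics/g_side.png')[60:260,180:400]; b=cv2.imread('pics/g_scene.png')[130:330,250:470]
cv2.imwrite('pics/g.png',cv2.resize(np.hstack([a,b]),None,fx=1.8,fy=1.8,interpolation=3))
E
```

```text
scene 0.57 [338.1, 227.6] [[0.4778 0.2102 0.0822]
 [0.5502 0.2207 0.1241]
 [0.5885 0.2283 0.1955]]
side 0.92 [272.5, 141.3] [[0.4608 0.2041 0.0772]
 [0.5215 0.2136 0.1402]
 [0.5859 0.2233 0.1987]]
```

View pics/g.png

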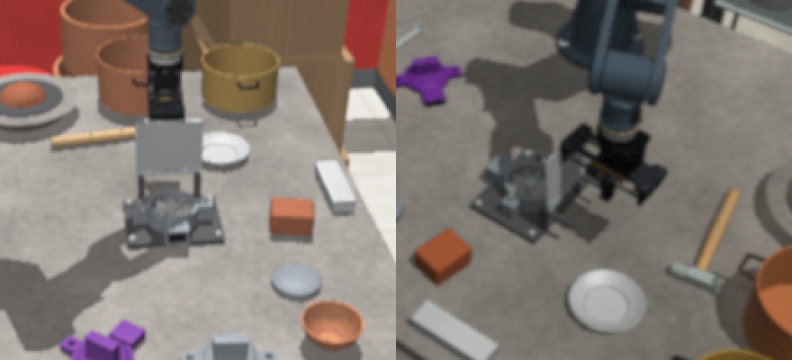

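The guard still stands upright, with its panel at (170,145) in the left half. The tool is behind it, so the fingers didn't carry it. I'll check whether it moved at all before going on.

```bash
python3 - <<'E'
from g import *
f=r.grab_frame('side')
d=r.masks_of('side','guard')[0]
m=cv2.erode(d['region'].astype(np.uint8),np.ones((3,3)))>0
P=cloud(f,m); P=P[P[:,2]>.1]
for _ in range(3):
    U,S,V=np.linalg.svd(P-P.mean(0),full_matrices=False); e=(P-P.mean(0))@V[2]; P=P[abs(e)<max(.004,2*e.std())]
n=V[2]*np.sign(-V[2][1]); print(n,P.mean(0),P.min(0),P.max(0),np.arctan2(-n[1],-n[2]))
s=r.observe(); print(s['tool_pos'],s['force'],s['time'])
f=r.grab_frame('wrist'); save(f,'w1'); T=f['world_from_camera']; print(T)
E
```

```text
[-0.0151 -0.9929 -0.1179] [0.5228 0.2123 0.1511] [0.4538 0.2018 0.1002] [0.5905 0.2232 0.2018] 1.4526400199363139
[0.5237 0.3079 0.079 ] [0.9964 0.5843 0.0467] 5.525
[[-0.07   -0.9637 -0.2575  0.5941]
 [-0.9975  0.0676  0.0183  0.3021]
 [-0.0003  0.2582 -0.9661  0.2785]
 [ 0.      0.      0.      1.    ]]
```

View pics/w1.png

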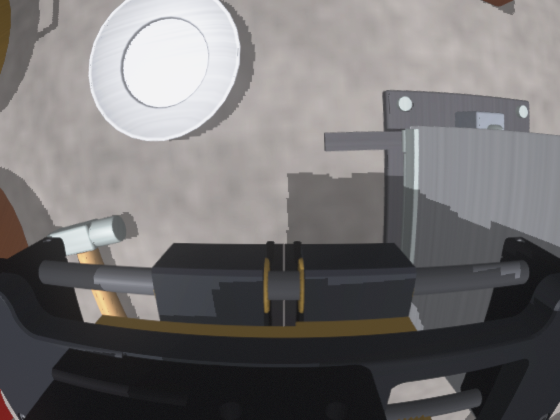

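The wrist view shows the panel's back at right (405–560, 130–330), so the fingers passed over it without moving it. I'll go straight up, then back, and retry in smaller checked steps.

Emit:
jog_arm([
  {"hand":0,"x":0,"y":0,"z":-60,"ax":0,"ay":0,"az":0},
  {"hand":0,"x":0,"y":0,"z":-120,"ax":0,"ay":0,"az":0},
  {"hand":0,"x":0,"y":0,"z":-165,"ax":0,"ay":0,"az":0},
  {"hand":0,"x":0,"y":0,"z":-165,"ax":0,"ay":0,"az":0},
  {"hand":0,"x":6,"y":80,"z":-165,"ax":0,"ay":0,"az":0},
  {"hand":0,"x":12,"y":165,"z":-165,"ax":0,"ay":0,"az":0},
  {"hand":0,"x":12,"y":165,"z":-165,"ax":0,"ay":0,"az":0},
  {"hand":0,"x":12,"y":165,"z":-165,"ax":0,"ay":0,"az":0},
  {"hand":0,"x":12,"y":165,"z":-85,"ax":0,"ay":0,"az":0},
  {"hand":0,"x":12,"y":165,"z":-85,"ax":0,"ay":0,"az":0},
])

```text
time: 6.82
tool_pos: [0.5203, 0.1429, 0.1598]
orientation: [-0.001, 0.999, -0.036, -0.004]
force: [-0.1, -0.2, -0.0]
grip_width: 0.0004
```

```bash
python3 - <<'E'
from g import *
s=r.observe(); print(s['tool_pos'],s['force'],s['time'])
for c in ['wrist','side']: save(r.grab_frame(c),'x_'+c)
a=cv2.imread('pics/x_side.png')[60:230,200:350]; b=cv2.imread('pics/x_wrist.png')
cv2.imwrite('pics/x.png',np.hstack([cv2.resize(a,(370,420),interpolation=3),b[:,:430]]))
E
```

```text
[0.5203 0.1429 0.1598] [-0.0587 -0.2124 -0.0117] 6.825
```

View pics/x.png

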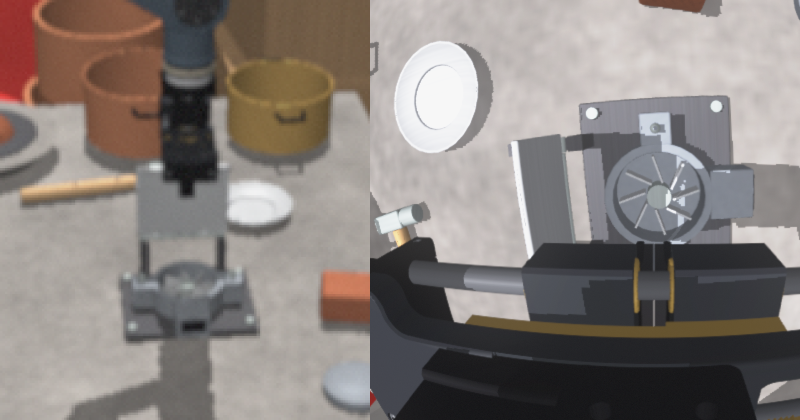

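The finger is now in front of the panel, seen at (185,185) in the left half. I'll push in small steps.

Emit:
jog_arm([
  {"hand":0,"x":-1,"y":-15,"z":0,"ax":0,"ay":0,"az":0},
  {"hand":0,"x":-2,"y":-30,"z":0,"ax":0,"ay":0,"az":0},
  {"hand":0,"x":-3,"y":-42,"z":0,"ax":0,"ay":0,"az":0},
  {"hand":0,"x":-4,"y":-54,"z":0,"ax":0,"ay":0,"az":0},
  {"hand":0,"x":-4,"y":-66,"z":0,"ax":0,"ay":0,"az":0},
  {"hand":0,"x":-5,"y":-78,"z":0,"ax":0,"ay":0,"az":0},
])

```text
time: 7.68
tool_pos: [0.5217, 0.2217, 0.1609]
orientation: [-0.001, 0.999, -0.035, -0.003]
force: [0.3, -1.9, -0.3]
grip_width: 0.0004
```

```bash
cat > ang.py <<'E'
from g import *
s=r.observe(); print(s['tool_pos'],s['force'],s['time'])
for cam in ['side','scene']:
    f=r.grab_frame(cam); ds=r.masks_of(cam,'guard')
    if not ds: print('none'); continue
    P=cloud(f,cv2.erode(ds[0]['region'].astype(np.uint8),np.ones((3,3)))>0); P=P[(P[:,2]>.06)&(abs(P[:,0]-.523)<.075)]
    for _ in range(4):
        U,S,V=np.linalg.svd(P-np.median(P,0),full_matrices=False); e=(P-np.median(P,0))@V[2]; P=P[abs(e)<max(.004,2*e.std())]
    n=V[2]*np.sign(-V[2][1]); print(cam,ds[0]['score'],len(P),P.mean(0),P.min(0),P.max(0),'ang',np.arctan2(-n[1],-n[2]))
E
python3 ang.py
```

```text
[0.5217 0.2217 0.1609] [ 0.2997 -1.9137 -0.3056] 7.675
side 0.67 857 [0.5223 0.2263 0.1374] [0.4576 0.2165 0.0746] [0.5879 0.2369 0.2014] ang 1.6486620894972068
scene 0.73 310 [0.5305 0.2328 0.1431] [0.4636 0.2253 0.0826] [0.5923 0.2409 0.2052] ang 1.6609271269547763
```

The panel moves and the angle is now about 1.65. Contact shows the shut fingers are only about 6 mm half-wide, so I continue along a corrected arc.

Emit:
jog_arm([
  {"hand":0,"x":-1,"y":-11,"z":2,"ax":0,"ay":0,"az":0},
  {"hand":0,"x":-2,"y":-22,"z":5,"ax":0,"ay":0,"az":0},
  {"hand":0,"x":-2,"y":-32,"z":9,"ax":0,"ay":0,"az":0},
  {"hand":0,"x":-3,"y":-42,"z":14,"ax":0,"ay":0,"az":0},
  {"hand":0,"x":-3,"y":-52,"z":20,"ax":0,"ay":0,"az":0},
  {"hand":0,"x":-4,"y":-62,"z":27,"ax":0,"ay":0,"az":0},
])

```text
time: 8.62
tool_pos: [0.5217, 0.2848, 0.1331]
orientation: [-0.001, 0.999, -0.035, -0.004]
force: [1.5, -0.0, 1.1]
grip_width: 0.0007
```

```bash
python3 ang.py
```

```text
[0.5217 0.2848 0.1331] [ 1.509  -0.0295  1.1201] 8.625
side 0.56 989 [0.5232 0.2583 0.1228] [0.4548 0.2122 0.0705] [0.5935 0.3029 0.1759] ang 2.2443748744170366
scene 0.55 209 [0.5416 0.2648 0.1299] [0.4676 0.2289 0.083 ] [0.5906 0.304  0.1821] ang 2.2422689525652255
```

The angle is 2.24, but the tip seems to be past the panel face at its height. I'll look close by.

```bash
python3 - <<'E'
from g import *
for c in ['wrist','scene']: save(r.grab_frame(c),'y_'+c)
a=cv2.imread('pics/y_scene.png')[130:280,270:400]; b=cv2.imread('pics/y_wrist.png')
cv2.imwrite('pics/y.png',np.hstack([cv2.resize(a,(364,420),interpolation=3),b[:,50:480]]))
E
```

```text
(no output)
```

View pics/y.png

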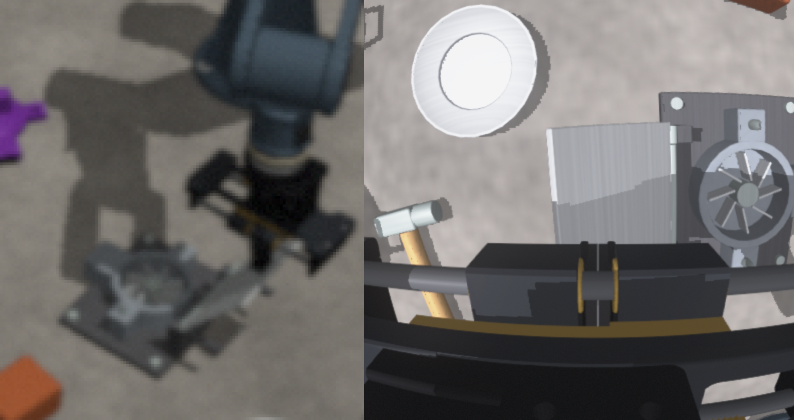

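Emit:
jog_arm([
  {"hand":0,"x":0,"y":-8,"z":9,"ax":0,"ay":0,"az":0},
  {"hand":0,"x":0,"y":-16,"z":18,"ax":0,"ay":0,"az":0},
  {"hand":0,"x":0,"y":-23,"z":30,"ax":0,"ay":0,"az":0},
  {"hand":0,"x":0,"y":-29,"z":42,"ax":0,"ay":0,"az":0},
  {"hand":0,"x":0,"y":-32,"z":50,"ax":0,"ay":0,"az":0},
  {"hand":0,"x":0,"y":-34,"z":56,"ax":0,"ay":0,"az":0},
])

```text
time: 9.68
tool_pos: [0.5228, 0.318, 0.0766]
orientation: [-0.001, 0.999, -0.035, -0.005]
force: [-0.4, 0.4, 0.0]
grip_width: 0.0004
```

```bash
python3 ang.py
```

```text
[0.5228 0.318  0.0766] [-0.368   0.3907  0.0423] 9.675
side 0.92 683 [0.5218 0.2786 0.095 ] [0.4565 0.2169 0.073 ] [0.5898 0.3471 0.119 ] ang 2.81800480501444
scene 0.96 546 [0.5395 0.2804 0.0962] [0.4605 0.2244 0.0729] [0.5919 0.3435 0.1214] ang 2.81124666862023
```

Emit:
jog_arm([
  {"hand":0,"x":0,"y":-2,"z":8,"ax":0,"ay":0,"az":0},
  {"hand":0,"x":0,"y":-2,"z":16,"ax":0,"ay":0,"az":0},
  {"hand":0,"x":0,"y":-2,"z":22,"ax":0,"ay":0,"az":0},
])

```text
time: 10.25
tool_pos: [0.5231, 0.3197, 0.0548]
orientation: [-0.001, 0.999, -0.035, -0.004]
force: [0.7, 0.8, 0.6]
grip_width: 0.0006
```

```bash
python3 ang.py; python3 - <<'E'
from g import *
for c in ['wrist','side']: save(r.grab_frame(c),'z_'+c)
a=cv2.imread('pics/z_side.png')[80:200,220:330]; b=cv2.imread('pics/z_wrist.png')
cv2.imwrite('pics/z.png',np.hstack([cv2.resize(a,(370,420),interpolation=3),b[:,50:480]]))
E
```

```text
[0.5231 0.3197 0.0548] [0.654  0.7593 0.553 ] 10.25
side 0.65 541 [0.5211 0.2782 0.083 ] [0.4581 0.2153 0.0727] [0.5909 0.3488 0.0945] ang 3.0241374883979804
scene 0.86 587 [0.5419 0.2844 0.0848] [0.4714 0.2256 0.0734] [0.5936 0.3516 0.0968] ang 3.015598548901241
```

View pics/z.png

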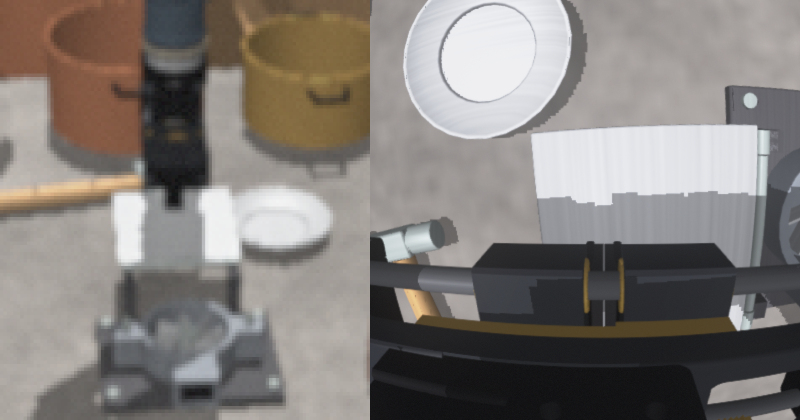

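Emit:
jog_arm([
  {"hand":0,"x":0,"y":0,"z":6,"ax":0,"ay":0,"az":0},
  {"hand":0,"x":0,"y":0,"z":12,"ax":0,"ay":0,"az":0},
])

```text
time: 10.8
tool_pos: [0.5234, 0.3198, 0.0432]
orientation: [-0.001, 0.999, -0.035, -0.004]
force: [0.2, 0.4, 1.0]
grip_width: 0.0005
```

```bash
python3 ang.py; python3 - <<'E'
from g import *
f=r.grab_frame('side'); s=r.observe(); p=s['tool_pos']
Tc=np.linalg.inv(f['world_from_camera']); K=f['camera_matrix']
for dz in [0,.02,.035]:
    q=Tc[:3,:3]@(p+[0,0,dz])+Tc[:3,3]; u=K@q/q[2]; print(dz,u[:2],q[2])
u,v=int(round(u[0])),int(round(u[1]))
for row in range(v-12,v+12): print(row,f['range_z'][row,u-6:u+7:2].round(3), f['color'][row,u])
E
```

```text
[0.5234 0.3198 0.0432] [0.162  0.3581 1.0162] 10.8
side 0.98 427 [0.5256 0.2773 0.0767] [0.459  0.2168 0.0727] [0.5902 0.3487 0.0807] ang 3.140923780574832
scene 0.73 559 [0.5431 0.2862 0.0777] [0.4678 0.2268 0.0714] [0.5898 0.3506 0.0839] ang 3.1283402134954414
0 [270.4856 148.1201] 1.8988561596107998
0.02 [270.4701 143.8488] 1.8865589737701598
0.035 [270.4583 140.6087] 1.8773360843896798
129 [1.734 1.741 1.737 1.733 1.731 1.739 1.745] [42 41 46]
130 [1.741 1.74  1.747 1.739 1.743 1.744 1.747] [32 34 34]
131 [1.739 1.746 1.74  1.74  1.74  1.747 1.747] [30 30 32]
132 [1.749 1.757 1.757 1.751 1.755 1.756 1.753] [28 28 28]
133 [1.762 1.757 1.752 1.756 1.753 1.759 1.754] [20 22 22]
134 [1.767 1.762 1.762 1.76  1.763 1.753 1.759] [22 19 20]
135 [1.765 1.762 1.758 1.766 1.758 0.    1.764] [23 20 23]
136 [2.022 1.772 1.759 1.758 1.765 1.761 1.762] [24 29 28]
137 [1.899 1.907 1.901 1.857 1.855 1.893 1.895] [26 26 27]
138 [1.896 1.898 1.884 1.863 1.857 1.893 1.894] [28 28 30]
139 [1.895 1.892 1.889 1.861 1.865 1.889 1.889] [30 29 31]
140 [1.885 1.879 1.884 1.869 1.868 1.89  1.885] [27 30 29]
141 [1.871 1.88  1.871 1.87  1.858 1.88  1.88 ] [56 55 56]
142 [1.872 1.873 1.877 1.874 1.869 1.874 1.873] [94 94 95]
143 [1.862 1.871 1.865 1.867 1.864 1.874 1.869] [128 128 129]
144 [1.866 1.856 1.861 1.862 1.867 1.86  1.863] [141 143 145]
145 [1.854 1.857 1.857 1.859 1.852 1.851 1.851] [146 146 147]
146 [1.853 1.845 1.846 1.842 1.851 1.847 1.847] [143 143 145]
147 [1.842 1.839 1.842 1.843 1.845 1.849 1.839] [143 143 145]
148 [1.839 1.834 1.832 1.834 1.836 1.832 1.839] [141 142 142]
149 [1.834 1.82  1.833 1.831 1.832 1.836 1.835] [140 141 142]
150 [1.827 1.829 1.819 1.824 1.827 1.831 1.817] [141 142 143]
151 [1.825 1.821 1.815 1.824 1.821 1.823 1.825] [141 142 142]
152 [1.81  1.814 1.815 1.807 1.815 1.816 1.816] [140 141 142]
```

Fingertips appear at row 141, so they are about 34 mm above the reported TCP. Both cameras and the contact agree on this. I press slightly to confirm the stop.

Emit:
jog_arm([
  {"hand":0,"x":0,"y":0,"z":3,"ax":0,"ay":0,"az":0},
  {"hand":0,"x":0,"y":0,"z":4,"ax":0,"ay":0,"az":0},
])

```text
time: 11.3
tool_pos: [0.5229, 0.3195, 0.0411]
orientation: [-0.001, 0.999, -0.035, -0.004]
force: [-3.8, -1.5, 15.2]
grip_width: 0.0004
```

```bash
python3 ang.py; python3 - <<'E'
from g import *
f=r.grab_frame('side')
for row in (129,132,134,135,136,138,140): print(row,[w(f,(u,row),0) for u in (262,270,278)])
E
```

```text
[0.5229 0.3195 0.0411] [-3.7784 -1.4717 15.2465] 11.3
side 0.96 413 [0.5264 0.2769 0.0756] [0.4625 0.2143 0.0707] [0.5893 0.3505 0.0801] ang 0.014095091766665
scene 0.87 547 [0.5461 0.2851 0.0771] [0.4874 0.2255 0.0714] [0.5893 0.3494 0.083 ] ang 0.0009345941952311618
129 [array([0.4823, 0.2321, 0.1817]), array([0.5111, 0.2225, 0.1854]), array([0.5412, 0.2254, 0.182 ])]
132 [array([0.4815, 0.2237, 0.1738]), array([0.5114, 0.2258, 0.1709]), array([0.5411, 0.2239, 0.1702])]
134 [array([0.4826, 0.2395, 0.1562]), array([0.5116, 0.2276, 0.1614]), array([0.5425, 0.235 , 0.1553])]
135 [array([0.4825, 0.2383, 0.1526]), array([0.5119, 0.2311, 0.1551]), array([0.542 , 0.2306, 0.1536])]
136 [array([0.4823, 0.237 , 0.1491]), array([0.5122, 0.2343, 0.1489]), array([0.5429, 0.2378, 0.145 ])]
138 [array([0.4913, 0.35  , 0.0739]), array([0.5192, 0.3047, 0.0987]), array([0.5562, 0.3483, 0.0709])]
140 [array([0.4894, 0.3273, 0.0781]), array([0.5198, 0.3107, 0.086 ]), array([0.5533, 0.3236, 0.0763])]
```

The guard is at its stop: the plane is level to within 0.014 rad and resists with 15 N. The gripper body's underside is 68 mm above the tip, so reported z is uniformly about 34 mm low. Now to the upper half.

```bash
python3 go.py -7 .572 -.284 .15
```

```text
at [0.5229 0.3195 0.0411] turn [-0.001  0.008  0.052] F [-2.4 -1.4 12.9]
[0.572, -0.284, 0.15] [  90.5  598.5 -110.3]
```

Emit:
jog_arm([
  {"hand":0,"x":0,"y":0,"z":-50,"ax":0,"ay":0,"az":0},
  {"hand":0,"x":0,"y":0,"z":-110,"ax":0,"ay":0,"az":0},
  {"hand":1,"x":90,"y":598,"z":-110,"ax":0,"ay":0,"az":0.05},
  {"hand":1,"x":90,"y":598,"z":-110,"ax":0,"ay":0,"az":0.05},
  {"hand":1,"x":90,"y":598,"z":-110,"ax":0,"ay":0,"az":0.05},
  {"hand":1,"x":90,"y":598,"z":-110,"ax":0,"ay":0,"az":0.05},
  {"hand":1,"x":90,"y":598,"z":-110,"ax":0,"ay":0,"az":0.05},
  {"hand":1,"x":90,"y":598,"z":-110,"ax":0,"ay":0,"az":0.05},
  {"hand":1,"x":90,"y":598,"z":-110,"ax":0,"ay":0,"az":0.05},
  {"hand":1,"x":90,"y":598,"z":-110,"ax":0,"ay":0,"az":0.05},
  {"hand":1,"x":90,"y":598,"z":-110,"ax":0,"ay":0,"az":0.05},
  {"hand":1,"x":90,"y":598,"z":-110,"ax":0,"ay":0,"az":0.05},
])

```text
time: 13.05
tool_pos: [0.5713, -0.2868, 0.1496]
orientation: [-0.0, 0.998, -0.061, -0.004]
force: [0.7, 0.4, -0.1]
grip_width: 0.085
```

```bash
python3 ang.py; cat > wv.py <<'E'
from g import *
import sys
np.set_printoptions(precision=4,suppress=True)
f=r.grab_frame('wrist'); save(f,sys.argv[1]); print(f['world_from_camera'],f['camera_matrix']); s=r.observe(); print(s['tool_pos'],s['time'])
for n in sys.argv[2:]:
    for d in r.tip_of('wrist',n)[:3]:
        c=d['centre']; u,v=int(round(c[0])),int(round(c[1])); z=np.median(f['range_z'][v-2:v+3,u-2:u+3]); print(n,round(d['score'],2),np.round(c,1),'depthpt',pt(f,c,z,'wrist'))
for c in [(100,30),(450,30),(60,150),(520,150)]:
    print(c,pt(f,c,f['range_z'][c[1],c[0]],'wrist'))
E
python3 wv.py w2 upper_block hole_a upper_spout
```

```text
[ 0.5713 -0.2868  0.1496] [ 0.7192  0.3647 -0.0893] 13.05
side 0.78 526 [0.5225 0.2813 0.0755] [0.4548 0.2131 0.0701] [0.5919 0.3602 0.0808] ang 0.015270295794731496
scene 0.57 904 [0.5244 0.2895 0.0773] [0.4542 0.224  0.0718] [0.5909 0.3514 0.083 ] ang 0.0023022209579141514
[[-0.1205 -0.9566 -0.2654  0.6428]
 [-0.9927  0.1161  0.0323 -0.2934]
 [-0.0001  0.2673 -0.9636  0.348 ]
 [ 0.      0.      0.      1.    ]] [[325.1923   0.     283.4247]
 [  0.     325.1923 211.5793]
 [  0.       0.       1.    ]]
[ 0.5708 -0.2827  0.1492] 13.3
upper_block 0.7 [276.7 196.9] depthpt [ 0.5777 -0.2793  0.0589]
hole_a 0.86 [312.6 315.2] depthpt [ 0.4173 -0.3017  0.0153]
hole_a 0.77 [282.8 246. ] depthpt [ 0.5121 -0.2768  0.0148]
upper_spout 0.6 [223.7 317.5] depthpt [ 0.4263 -0.1933  0.0163]
upper_spout 0.59 [365.5 187.5] depthpt [ 0.5683 -0.3708  0.0211]
(100, 30) [ 0.795  -0.0929  0.0006]
(450, 30) [ 0.7404 -0.499   0.0021]
(60, 150) [ 0.6613 -0.0113  0.0008]
(520, 150) [ 0.5927 -0.5935  0.0031]
```

View pics/w2.png

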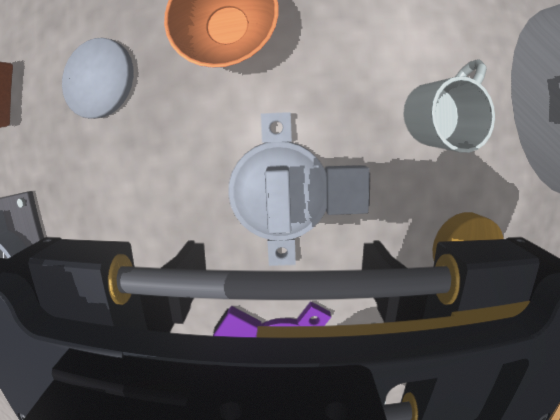

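The wrist view shows the grey upper half with block top at (278,200), holes at (277,127) and (282,252), and spout at (348,190). The guard stayed level. Now the exact pose from the depth of the block top and the holes.

```bash
cat > ub.py <<'E'
from g import *
import sys
def wcloud(f,z0,z1,box):
    v,u=np.nonzero(f['range_z']>0); K=f['camera_matrix']; x=(u-K[0,2])/K[0,0]; y=(v-K[1,2])/K[1,1]; t=np.hypot(x,y)+1e-9
    d=np.stack([x*np.sin(t)/t,y*np.sin(t)/t,np.cos(t)],1); d*= (f['range_z'][v,u]/d[:,2])[:,None]
    P=d@f['world_from_camera'][:3,:3].T+f['world_from_camera'][:3,3]
    m=(P[:,2]>z0)&(P[:,2]<z1)&(P[:,0]>box[0])&(P[:,0]<box[1])&(P[:,1]>box[2])&(P[:,1]<box[3]); return P[m],u[m],v[m]
if __name__=='__main__':
    f=r.grab_frame('wrist')
    P,u,v=wcloud(f,.05,.068,(.5,.65,-.36,-.22))
    print(len(P),P.mean(0),cv2.minAreaRect((P[:,:2]*1000).astype(np.float32)),np.percentile(P,[2,98],axis=0))
    h=[onz(f,c,.014,'wrist') for c in [(277,127),(282,252)]]; print(h,np.mean(h,0),np.degrees(np.arctan2(*(h[0]-h[1])[[1,0]])))
    s=[onz(f,c,.02,'wrist') for c in [(367,168),(369,213)]]; print('spout end corners',s,np.mean(s,0))
    print(r.observe()['tool_pos'])
E
python3 ub.py; python3 go.py -5 .575 -.28 .03
```

```text
1518 [ 0.5743 -0.2798  0.0588] ((572.7593383789062, -279.6952209472656), (22.083755493164062, 60.015621185302734), 85.69313049316406) [[ 0.5448 -0.291   0.0567]
 [ 0.6022 -0.2686  0.0603]]
[array([ 0.6406, -0.2841,  0.014 ]), array([ 0.505 , -0.2731,  0.014 ])] [ 0.5728 -0.2786  0.014 ] -4.626474986303989
spout end corners [array([ 0.5893, -0.3721,  0.02  ]), array([ 0.5405, -0.3715,  0.02  ])] [ 0.5649 -0.3718  0.02  ]
[ 0.5715 -0.2818  0.1498]
at [ 0.5715 -0.2818  0.1498] turn [-0.001  0.009 -0.031] F [ 0.5  0.2 -0.1]
[0.575, -0.28, 0.03] [  4.4  -2.1 119.7]
```

Emit:
jog_arm([
  {"hand":1,"x":1,"y":-2,"z":60,"ax":0,"ay":0.009,"az":-0.045},
  {"hand":1,"x":1,"y":-2,"z":108,"ax":0,"ay":0.009,"az":-0.045},
  {"hand":1,"x":1,"y":-2,"z":110,"ax":0,"ay":0.009,"az":-0.045},
])

```text
time: 13.88
tool_pos: [0.5688, -0.2765, 0.0363]
orientation: [-0.003, 0.999, -0.036, -0.004]
force: [0.1, -0.1, -0.1]
grip_width: 0.087
```

```bash
python3 go.py -4.5 .5728 -.2797 .0 .5728 -.2797 -.004; python3 - <<'E'
from g import *
f=r.grab_frame('side'); p=r.observe()['tool_pos']; save(f,'s3')
Tc=np.linalg.inv(f['world_from_camera']); K=f['camera_matrix']
for dz in [0,.034]:
    q=Tc[:3,:3]@(p+[0,-.05,dz])+Tc[:3,3]; u=K@q/q[2]; print(dz,u[:2],q[2])
u,v=map(int,u[:2]); cv2.imwrite('pics/s3c.png',cv2.resize(f['color'][v-50:v+50,u-60:u+60,::-1],None,fx=5,fy=5,interpolation=3)); print('crop origin',u-60,v-50)
E
```

```text
at [ 0.5688 -0.2765  0.0363] turn [-0.006  0.008  0.006] F [ 0.1 -0.1 -0.1]
[0.5728, -0.2797, 0.0] [ 4.5  3.2 36.2]
[0.5728, -0.2797, -0.004] [ 4.5  3.2 40.2]
0 [309.0821 262.8021] 1.3996390587674885
0.034 [309.6313 254.6053] 1.3787338428384006
crop origin 249 204
```

View pics/s3c.png

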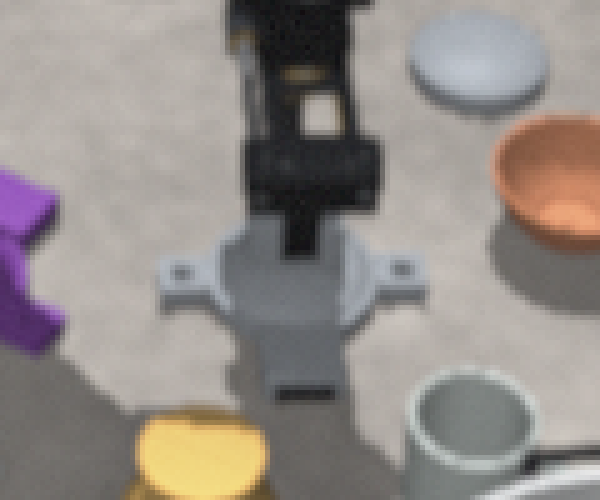

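The front fingertip is at crop (300,257), matching the 34 mm offset. I descend with that offset and grip.

Emit:
jog_arm([
  {"hand":1,"x":4.5,"y":3,"z":20,"ax":-0.005,"ay":0.008,"az":0.006},
  {"hand":1,"x":4.5,"y":3,"z":36,"ax":-0.005,"ay":0.008,"az":0.006},
  {"hand":1,"x":4.5,"y":3,"z":41,"ax":-0.005,"ay":0.008,"az":0.006},
  {"hand":1,"x":4.5,"y":3,"z":41,"ax":-0.005,"ay":0.008,"az":0.006},
])

```text
time: 14.42
tool_pos: [0.5753, -0.2814, -0.0019]
orientation: [0.001, 0.999, -0.039, 0.003]
force: [-0.6, -0.2, 0.3]
grip_width: 0.0869
```

```bash
python3 go.py -4.5 .5728 -.2797 -.004
```

```text
at [ 0.5753 -0.2814 -0.0019] turn [ 0.002 -0.005  0.   ] F [-0.6 -0.2  0.3]
[0.5728, -0.2797, -0.004] [-2.6 -1.5  2. ]
```

Emit:
jog_arm([
  {"hand":0,"x":-2.5,"y":-1.5,"z":2,"ax":0,"ay":-0.005,"az":0},
  {"hand":0,"x":-2.5,"y":-1.5,"z":2,"ax":0,"ay":-0.005,"az":0},
  {"hand":0,"x":-2.5,"y":-1.5,"z":2,"ax":0,"ay":-0.005,"az":0},
  {"hand":0,"x":-2.5,"y":-1.5,"z":2,"ax":0,"ay":-0.005,"az":0},
  {"hand":0,"x":-2.5,"y":-1.5,"z":2,"ax":0,"ay":-0.005,"az":0},
  {"hand":0,"x":-2.5,"y":-1.5,"z":2,"ax":0,"ay":-0.005,"az":0},
])

```text
time: 15.18
tool_pos: [0.5729, -0.2797, -0.004]
orientation: [0.001, 0.999, -0.039, 0.0]
force: [-0.7, -0.5, -0.2]
grip_width: 0.0352
```

Emit:
jog_arm([
  {"hand":0,"x":0,"y":0,"z":-40,"ax":0,"ay":0,"az":0},
  {"hand":0,"x":0,"y":0,"z":-100,"ax":0,"ay":0,"az":0},
  {"hand":0,"x":0,"y":0,"z":-140,"ax":0,"ay":0,"az":0},
  {"hand":0,"x":0,"y":0,"z":-140,"ax":0,"ay":0,"az":0},
])

```text
time: 15.68
tool_pos: [0.5755, -0.2812, 0.1404]
orientation: [0.003, 0.999, -0.039, 0.004]
force: [-0.3, 0.1, 0.1]
grip_width: 0.0017
```

```bash
python3 go.py 1 .52 .137 .14; python3 - <<'E'
from g import *
f=r.grab_frame('side'); s=r.observe(); p=s['tool_pos']; print(s)
for d in r.tip_of('side','hole_a')[:4]: print(d['score'],d['centre'])
# dowels: refine
for cam in ['side','scene']:
    f=r.grab_frame(cam)
    for n,z in [('dowel_a',.05),('lower_face',.05),('lower_spout',.05)]:
        for d in r.tip_of(cam,n)[:2]: print(cam,n,round(d['score'],2),np.round(d['centre'],1),onz(f,d['centre'],z,cam))
E
```

```text
at [ 0.5755 -0.2812  0.1404] turn [ 0.007 -0.008 -0.096] F [-0.3  0.1  0.1]
[0.52, 0.137, 0.14] [ -88.  -412.6   -3.1]
{'time': 15.725, 'joint_positions': array([-0.6281,  0.5978,  1.4482, -0.0016,  1.0903,  1.0217]), 'qd': array([-0.0016,  0.0456,  0.0479,  0.0015,  0.0019, -0.0007]), 'effort': array([  0.0443, -47.7411, -17.509 ,   0.0679,  -0.11  ,   0.0023]), 'tool_pos': array([ 0.5738, -0.2801,  0.1379]), 'orientation': array([ 0.002 ,  0.9992, -0.0391,  0.0018]), 'force': array([ 0.5268, -0.1147, -0.985 ]), 'ft_torque': array([ 0.0559,  0.0464, -0.0416]), 'grip_width': 0.0007417009167125289}
0.78 [330.1, 260.2]
0.76 [200.2, 369.0]
0.64 [287.5, 260.8]
0.63 [221.3, 255.5]
side dowel_a 0.76 [295.9 170.9] [0.5993 0.1376 0.05  ]
side dowel_a 0.67 [207.8 295.5] [ 0.2731 -0.4311  0.05  ]
side lower_face 0.64 [275.6 173.6] [0.5218 0.128  0.05  ]
side lower_spout 0.59 [279.6 190.1] [0.5245 0.0249 0.05  ]
scene dowel_a 0.71 [315.4 237.4] [0.5696 0.1331 0.05  ]
scene dowel_a 0.6 [302.7 218.9] [0.5214 0.0434 0.05  ]
scene lower_face 0.75 [323.  229.9] [0.5227 0.1347 0.05  ]
scene lower_spout 0.63 [304.5 219.8] [0.5212 0.0514 0.05  ]
scene lower_spout 0.4 [204.2 223.5] [ 0.758  -0.2338  0.05  ]
```

I lifted before the fingers had finished closing (35 mm, against a 22 mm block), so they came up empty. I reopen and re-measure.

Emit:
jog_arm([
  {"hand":1,"x":-2,"y":0,"z":0,"ax":0,"ay":-0.005,"az":0},
  {"hand":1,"x":-2,"y":0,"z":0,"ax":0,"ay":-0.005,"az":0},
  {"hand":1,"x":-2,"y":0,"z":0,"ax":0,"ay":-0.005,"az":0},
  {"hand":1,"x":-2,"y":0,"z":0,"ax":0,"ay":-0.005,"az":0},
  {"hand":1,"x":-2,"y":0,"z":0,"ax":0,"ay":-0.005,"az":0},
  {"hand":1,"x":-2,"y":0,"z":0,"ax":0,"ay":-0.005,"az":0},
  {"hand":1,"x":-2,"y":0,"z":0,"ax":0,"ay":-0.005,"az":0},
])

```text
time: 17.05
tool_pos: [0.5705, -0.2791, 0.1351]
orientation: [0.0, 0.999, -0.039, -0.003]
force: [0.2, 0.0, -0.0]
grip_width: 0.0625
```

```bash
python3 ub.py; python3 go.py -4.5 .5728 -.2797 .02 .5728 -.2797 -.004
```

```text
1666 [ 0.5741 -0.2798  0.0589] ((572.6495361328125, -279.95794677734375), (21.528573989868164, 60.23476028442383), 85.22807312011719) [[ 0.5444 -0.291   0.0568]
 [ 0.6023 -0.2687  0.0604]]
[array([ 0.6403, -0.2793,  0.014 ]), array([ 0.5104, -0.274 ,  0.014 ])] [ 0.5754 -0.2767  0.014 ] -2.3138539328942427
spout end corners [array([ 0.5947, -0.3653,  0.02  ]), array([ 0.548 , -0.3666,  0.02  ])] [ 0.5713 -0.366   0.02  ]
[ 0.5705 -0.2791  0.1351]
at [ 0.5705 -0.2791  0.1351] turn [0.001 0.006 0.   ] F [-0.1  0.2  0.4]
[0.5728, -0.2797, 0.02] [  3.    0.3 115.1]
[0.5728, -0.2797, -0.004] [  3.2   0.3 139.1]
```

Part unmoved. Same descent, with longer closing.

Emit:
jog_arm([
  {"hand":1,"x":3,"y":0,"z":50,"ax":0,"ay":0.006,"az":0},
  {"hand":1,"x":3,"y":0,"z":100,"ax":0,"ay":0.006,"az":0},
  {"hand":1,"x":3,"y":0,"z":125,"ax":0,"ay":0.006,"az":0},
  {"hand":1,"x":3,"y":0,"z":139,"ax":0,"ay":0.006,"az":0},
  {"hand":1,"x":3,"y":0,"z":139,"ax":0,"ay":0.006,"az":0},
])

```text
time: 17.73
tool_pos: [0.5724, -0.2792, -0.0045]
orientation: [0.0, 0.999, -0.039, -0.001]
force: [0.3, 0.8, 0.4]
grip_width: 0.087
```

Emit:
jog_arm([
  {"hand":0,"x":0,"y":0,"z":0,"ax":0,"ay":0,"az":0},
  {"hand":0,"x":0,"y":0,"z":0,"ax":0,"ay":0,"az":0},
  {"hand":0,"x":0,"y":0,"z":0,"ax":0,"ay":0,"az":0},
  {"hand":0,"x":0,"y":0,"z":0,"ax":0,"ay":0,"az":0},
  {"hand":0,"x":0,"y":0,"z":0,"ax":0,"ay":0,"az":0},
  {"hand":0,"x":0,"y":0,"z":0,"ax":0,"ay":0,"az":0},
  {"hand":0,"x":0,"y":0,"z":0,"ax":0,"ay":0,"az":0},
  {"hand":0,"x":0,"y":0,"z":0,"ax":0,"ay":0,"az":0},
  {"hand":0,"x":0,"y":0,"z":0,"ax":0,"ay":0,"az":0},
  {"hand":0,"x":0,"y":0,"z":0,"ax":0,"ay":0,"az":0},
])

```text
time: 18.98
tool_pos: [0.5723, -0.2791, -0.0046]
orientation: [0.0, 0.999, -0.039, -0.001]
force: [1.1, 1.2, -0.6]
grip_width: 0.0217
```

Gripped (21.7 mm). Lift and go beside the lower half for one close look.

Emit:
jog_arm([
  {"hand":0,"x":0,"y":0,"z":-30,"ax":0,"ay":0,"az":0},
  {"hand":0,"x":0,"y":0,"z":-80,"ax":0,"ay":0,"az":0},
  {"hand":0,"x":0,"y":0,"z":-130,"ax":0,"ay":0,"az":0},
  {"hand":0,"x":0,"y":0,"z":-150,"ax":0,"ay":0,"az":0},
  {"hand":0,"x":-80,"y":-230,"z":-150,"ax":0,"ay":0,"az":-0.09},
  {"hand":0,"x":-80,"y":-230,"z":-150,"ax":0,"ay":0,"az":-0.09},
  {"hand":0,"x":-80,"y":-230,"z":-150,"ax":0,"ay":0,"az":-0.09},
  {"hand":0,"x":-80,"y":-230,"z":-150,"ax":0,"ay":0,"az":-0.09},
  {"hand":0,"x":-80,"y":-230,"z":-150,"ax":0,"ay":0,"az":-0.09},
  {"hand":0,"x":-80,"y":-230,"z":-150,"ax":0,"ay":0,"az":-0.09},
  {"hand":0,"x":-80,"y":-230,"z":-150,"ax":0,"ay":0,"az":-0.09},
])

```text
time: 20.35
tool_pos: [0.5115, -0.0447, 0.1453]
orientation: [0.0, 1.0, 0.005, -0.0]
force: [0.5, 0.2, -4.3]
grip_width: 0.0216
```

```bash
python3 wv.py w3 dowel_a lower_face lower_spout hole_a
```

```text
[[ 0.0117 -0.9658 -0.2591  0.5823]
 [-0.9999 -0.0108 -0.0052 -0.0442]
 [ 0.0022  0.2592 -0.9658  0.3448]
 [ 0.      0.      0.      1.    ]] [[325.1923   0.     283.4247]
 [  0.     325.1923 211.5793]
 [  0.       0.       1.    ]]
[ 0.5114 -0.0448  0.1453] 20.4
dowel_a 0.88 [103.5 128.5] depthpt [0.5868 0.1323 0.0533]
dowel_a 0.6 [113.1 255. ] depthpt [0.4555 0.1339 0.057 ]
lower_face 0.71 [104.7 193.8] depthpt [0.5189 0.1417 0.0445]
lower_spout 0.72 [191.8 195.4] depthpt [0.5175 0.0425 0.0468]
hole_a 0.98 [282.7 131.7] depthpt [ 0.5766 -0.0443  0.001 ]
hole_a 0.61 [478.9 270.5] depthpt [ 0.5444 -0.1029  0.2687]
hole_a 0.21 [424.2 237.7] depthpt [ 0.5202 -0.1307  0.171 ]
(100, 30) [0.7085 0.172  0.0009]
(450, 30) [ 0.7084 -0.2348  0.0024]
(60, 150) [0.5665 0.2332 0.0017]
(520, 150) [ 0.5752 -0.3486  0.0009]
```

View pics/w3.png

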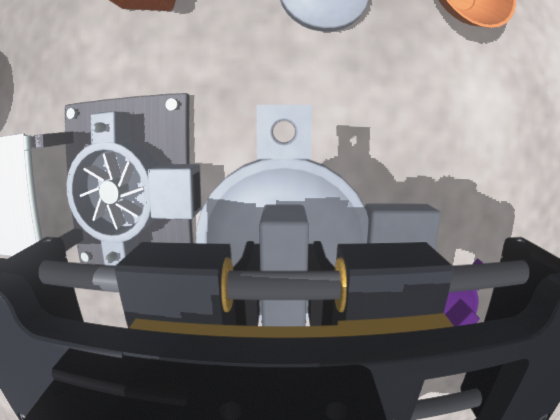

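The held part is at (285,230) with its hole at (284,131). The lower half is at left, with cup centre (110,192), dowels near (100,127) and (112,250), and spout (173,190). I fit the lower pose from the wrist depth cloud.

```bash
cat > lo.py <<'E'
from ub import *
from scipy.optimize import least_squares
np.set_printoptions(precision=4,suppress=True)
f=r.grab_frame('wrist')
D,u,v=wcloud(f,.057,.072,(.42,.62,.09,.19))
for s in (1,-1):
    m=(D[:,0]-.52)*s>.04; Q=D[m]; print('dowel',s,m.sum(),Q.mean(0) if m.any() else '',Q.min(0),Q.max(0),(u[m].mean(),v[m].mean()))
J,u,v=wcloud(f,.046,.055,(.42,.62,.0,.26)); print(len(J))
b=np.zeros((260,200,3),np.uint8); 
ij=((J[:,:2]-[.42,.0])*1000).astype(int); b[ij[:,1],ij[:,0]]=255
M=cv2.morphologyEx(b[:,:,0],cv2.MORPH_CLOSE,np.ones((5,5)))
# model template
def tmpl(x,y,a):
    t=np.zeros((260,200),np.uint8); c,s=np.cos(a),np.sin(a); tr=lambda P:((np.array(P)@np.array([[c,s],[-s,c]])+[x-420,y])*16).round().astype(np.int32)
    cv2.circle(t,tuple(map(int,tr([0,0]))),54*16,255,-1,shift=4); cv2.fillPoly(t,[tr([[-25,-95],[25,-95],[25,-45],[-25,-45]])],255,shift=4)
    for s2 in(1,-1): cv2.fillPoly(t,[tr([[s2*68-15,-15],[s2*68+15,-15],[s2*68+15,15],[s2*68-15,15]])],255,shift=4)
    i=np.zeros_like(t); cv2.circle(i,tuple(map(int,tr([0,0]))),46*16,255,-1,shift=4); t[i>0]=0; return t
best=max(((2.*((tmpl(x,y,np.radians(a))>0)&(M>0)).sum()/((tmpl(x,y,np.radians(a))>0).sum()+(M>0).sum()),x,y,a) for x in range(512,532) for y in range(128,148) for a in np.arange(-4,6,1.)))
print(best)
sp=J[(J[:,1]<.078)]; print('spout',sp.min(0),sp.max(0),np.percentile(sp,[2,98],axis=0),cv2.minAreaRect((sp[:,:2]*1000).astype(np.float32)))
b[:,:,2]=tmpl(best[1],best[2],np.radians(best[3])); cv2.imwrite('pics/fit.png',cv2.resize(b[::-1],None,fx=2.2,fy=2.2))
H=[c for c in [(284,131)]]; print('hole held top, z=TCP+.0046+.014', onz(f,H[0],r.observe()['tool_pos'][2]+.0046+.014,'wrist'))
E
python3 lo.py
```

```text
dowel 1 74 [0.5883 0.1337 0.0621] [0.5841 0.1307 0.0571] [0.5931 0.1386 0.0673] (np.float64(98.16216216216216), np.float64(126.66216216216216))
dowel -1 68 [0.4544 0.1355 0.0621] [0.4484 0.1322 0.0574] [0.4582 0.1401 0.0685] (np.float64(110.13235294117646), np.float64(257.1617647058824))
5675
(np.float64(0.8949137009317244), 521, 136, np.float64(-1.0))
spout [0.4946 0.0401 0.046 ] [0.5452 0.078  0.0529] [[0.4962 0.042  0.0477]
 [0.5442 0.0773 0.0523]] ((519.9033813476562, 58.99607849121094), (37.8640022277832, 50.594364166259766), 89.80738067626953)
hole held top, z=TCP+.0046+.014 [ 0.5792 -0.0445  0.1639]
```

View pics/fit.png

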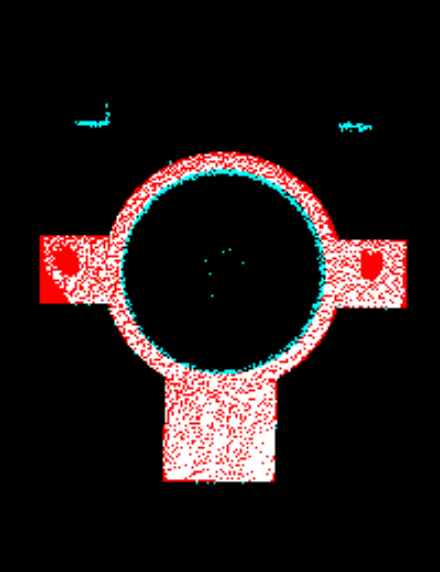

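The fit is good: lower centre (0.521, 0.1357), yaw about -0.7°. The dowels average to (0.5214, 0.135), which agrees. Next I go above it.

```bash
python3 go.py -0.7 .5207 .1364 .095
```

```text
at [ 0.5109 -0.0441  0.1453] turn [0.    0.001 0.023] F [ 0.   0.1 -3.8]
[0.5207, 0.1364, 0.095] [  11.8 -180.4   50.3]
```

Emit:
jog_arm([
  {"hand":0,"x":3,"y":-45,"z":0,"ax":0,"ay":0,"az":0.023},
  {"hand":0,"x":6,"y":-95,"z":0,"ax":0,"ay":0,"az":0.023},
  {"hand":0,"x":10,"y":-140,"z":0,"ax":0,"ay":0,"az":0.023},
  {"hand":0,"x":12,"y":-180,"z":0,"ax":0,"ay":0,"az":0.023},
  {"hand":0,"x":12,"y":-180,"z":30,"ax":0,"ay":0,"az":0.023},
  {"hand":0,"x":12,"y":-180,"z":50,"ax":0,"ay":0,"az":0.023},
  {"hand":0,"x":12,"y":-180,"z":60,"ax":0,"ay":0,"az":0.023},
  {"hand":0,"x":12,"y":-180,"z":60,"ax":0,"ay":0,"az":0.023},
])

```text
time: 21.65
tool_pos: [0.5207, 0.1357, 0.0848]
orientation: [0.0, 1.0, -0.006, -0.001]
force: [0.6, -0.0, -3.7]
grip_width: 0.0216
```

```bash
python3 go.py -0.7 .5207 .1364 .0704 .5207 .1364 .0454; python3 - <<'E'
from ub import *
f=r.grab_frame('wrist'); save(f,'w4'); p=r.observe()['tool_pos']
# visible +x hole of held part: points of ear top around and dowel inside
for n in ('hole_a','dowel_a'):
    for d in r.tip_of('wrist',n)[:2]: print(n,round(d['score'],2),np.round(d['centre'],1),onz(f,d['centre'],p[2]+.0186,'wrist'),onz(f,d['centre'],.066,'wrist'))
E
```

```text
at [0.5207 0.1357 0.0848] turn [ 0.     0.003 -0.001] F [ 0.6 -0.  -3.7]
[0.5207, 0.1364, 0.0704] [ 0.1 -0.7 14.4]
[0.5207, 0.1364, 0.0454] [ 0.1 -0.7 39.4]
hole_a 0.57 [281.9 130.9] [0.589  0.135  0.1041] [0.5884 0.1352 0.066 ]
hole_a 0.44 [282.3 267.3] [0.5081 0.1358 0.1041] [0.4904 0.1361 0.066 ]
dowel_a 0.68 [280.5 129.1] [0.59   0.1358 0.1041] [0.5896 0.1361 0.066 ]
```

The dowel shows through the hole within 1 mm. Lowering gently.

Emit:
jog_arm([
  {"hand":0,"x":0,"y":-0.5,"z":14,"ax":0,"ay":0.002,"az":0},
  {"hand":0,"x":0,"y":-0.5,"z":20,"ax":0,"ay":0.002,"az":0},
  {"hand":0,"x":0,"y":-0.5,"z":26,"ax":0,"ay":0.002,"az":0},
  {"hand":0,"x":0,"y":-0.5,"z":31,"ax":0,"ay":0.002,"az":0},
  {"hand":0,"x":0,"y":-0.5,"z":31,"ax":0,"ay":0.002,"az":0},
])

```text
time: 22.42
tool_pos: [0.5214, 0.1363, 0.0546]
orientation: [-0.0, 1.0, -0.006, 0.001]
force: [-0.2, 0.6, -4.6]
grip_width: 0.0218
```

Emit:
jog_arm([
  {"hand":0,"x":0,"y":0,"z":3,"ax":0,"ay":0,"az":0},
  {"hand":0,"x":0,"y":0,"z":6,"ax":0,"ay":0,"az":0},
  {"hand":0,"x":0,"y":0,"z":8,"ax":0,"ay":0,"az":0},
  {"hand":0,"x":0,"y":0,"z":8,"ax":0,"ay":0,"az":0},
])

```text
time: 22.92
tool_pos: [0.5214, 0.1364, 0.0464]
orientation: [-0.0, 1.0, -0.006, 0.001]
force: [0.7, -0.1, -4.2]
grip_width: 0.0219
```

Emit:
jog_arm([
  {"hand":0,"x":0,"y":0,"z":1,"ax":0,"ay":0,"az":0},
  {"hand":0,"x":0,"y":0,"z":1.5,"ax":0,"ay":0,"az":0},
  {"hand":0,"x":0,"y":0,"z":1.5,"ax":0,"ay":0,"az":0},
])

```text
time: 23.3
tool_pos: [0.5216, 0.1364, 0.0454]
orientation: [-0.0, 1.0, -0.006, 0.001]
force: [-1.6, 0.7, 0.9]
grip_width: 0.0215
```

Emit:
jog_arm([
  {"hand":0,"x":-0.5,"y":0,"z":1,"ax":0,"ay":0,"az":0},
  {"hand":0,"x":-0.5,"y":0,"z":1.8,"ax":0,"ay":0,"az":0},
  {"hand":0,"x":-0.5,"y":0,"z":1.8,"ax":0,"ay":0,"az":0},
  {"hand":0,"x":-0.5,"y":0,"z":1.8,"ax":0,"ay":0,"az":0},
])

```text
time: 23.8
tool_pos: [0.5216, 0.1365, 0.0453]
orientation: [-0.0, 1.0, -0.006, 0.002]
force: [-2.4, -0.2, 10.3]
grip_width: 0.0217
```

```bash
python3 go.py -0.7 .521 .1357 .0454; python3 ang.py; python3 - <<'E'
from g import *
f=r.grab_frame('side'); save(f,'f'); f2=r.grab_frame('scene'); save(f2,'f2'); print(r.observe()['force'])
a=cv2.imread('pics/f.png')[120:210,220:330]; b=cv2.imread('pics/f2.png')[170:290,270:400]
cv2.imwrite('pics/ff.png',np.hstack([cv2.resize(x,(400,400),interpolation=3) for x in (a,b)]))
E
```

```text
at [0.5216 0.1365 0.0453] turn [-0.    -0.003 -0.001] F [-2.4 -0.2 10.3]
[0.521, 0.1357, 0.0454] [-0.6  0.8 -0.1]
[0.5216 0.1365 0.0453] [-2.4016 -0.21   10.3162] 23.8
side 0.53 129 [0.4794 0.2817 0.0756] [0.459  0.2176 0.0716] [0.5896 0.3459 0.0788] ang 3.14072874812902
scene 0.65 931 [0.5239 0.2905 0.0774] [0.4481 0.2251 0.0715] [0.5935 0.3524 0.0831] ang 3.1390766219303545
[-1.9802  1.9273 11.3982]
```

View pics/ff.png

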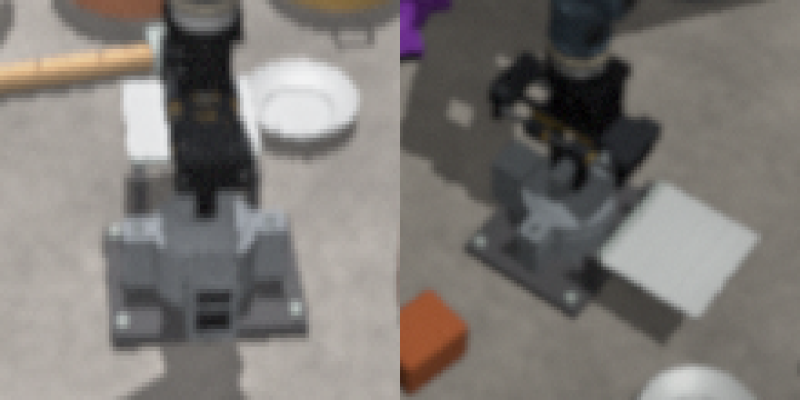

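The part is home with the spouts stacked at (212,305), left half. The guard is level in both views. A touch more press.

Emit:
jog_arm([
  {"hand":0,"x":-0.3,"y":0,"z":2.1,"ax":0,"ay":0,"az":0},
  {"hand":0,"x":-0.3,"y":0,"z":2.1,"ax":0,"ay":0,"az":0},
  {"hand":0,"x":-0.3,"y":0,"z":2.1,"ax":0,"ay":0,"az":0},
  {"hand":0,"x":-0.3,"y":0,"z":2.1,"ax":0,"ay":0,"az":0},
])

```text
time: 24.6
tool_pos: [0.5217, 0.1364, 0.0453]
orientation: [-0.0, 1.0, -0.006, 0.002]
force: [-1.7, 0.5, 13.9]
grip_width: 0.0219
```

```bash
python3 -c "
from h import *
for _ in range(3): r.grab_frame('side'); print(r.observe()['force'])
r.close_job()"
```

```text
[-3.07486002  0.36716423 14.72637314]
[-3.73387497 -0.0964512  13.84197456]
[-3.41150137 -0.15990211 13.961806  ]
the job is handed in; nothing more can be done
```

The guard is folded right back to its stop, and the grey upper half sits fully home on both dowels. The gripper is still holding it and pressing down. I handed the job in at about 25 s on the robot clock.

**Last checks**
- **Guard:** both cameras read an angle of about 3.14 rad, and it stayed level after I let go of it.
- **Fit:** the TCP stopped at z = 45.3 mm; I had expected 45.4 mm for joint faces touching. In the last picture the two half spouts are in line.
- **Press:** the wrist reads about 14 N down. The part's weight adds about 4 N at the joint, so the load between the faces is nearer 18 N. There is also a small sideways force of about 3 N.

**What went wrong or disagreed**
- **Fingertip height:** the real fingertips are about 34 mm above the reported TCP. Contact with the guard, the camera depth and the block grasp all agreed, so I worked with that offset.
- **First guard push:** it passed over the panel without moving it, and I redid it.
- **First grasp:** I lifted before the fingers had finished closing, so they came up empty. The part had not moved, and the second grasp held.

I saw no bystander or look-alike touched, but I did not re-measure their positions at the end.

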